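Slide the angle bracket under the jig's bridge

TASK

Load the welding jig: push the steel angle bracket along the table, upright end last, so that its flat foot slides under the jig's low bridge and its front edge ends squarely against the stop behind it. Only push it: keep its foot flat on the table all the way, never lifting or tipping it, and leave the hammer, disc, collar and carton where they are. Then back off from it.

Things in the scene. Friction and masses are not known exactly. Their poses are not given: they have to be found in the camera images.
- jig: Aluminium welding jig fixed to the table; place and heading vary. Origin on the table, on the lane's centre line under the middle of the bridge; x is the direction in which the bracket slides in, z up. Two parallel rails, 16 mm high, 20 mm wide, x -20 to +65 mm, with inner faces 68 mm apart (y +34 and -34 mm), carry the bridge.
- bridge_under (a point): middle of the bridge's underside, 16 mm above the table. The bridge is a flat bar across the rails, jig x -20 to +20 mm, 108 mm wide, top at 30 mm, bolt heads to 36 mm.
- mouth (a point): middle of the lane's entry on the table, jig x = -40 mm. Here two lead-in cheeks, 20 mm high, stand 92 mm apart and narrow to 68 mm at jig x = -20 mm; their backs reach 53 mm from the centre line.
- stop_face (a point): middle of the foot of the stop's face, on the table, jig x = +45 mm. The stop is a block across the lane, 28 mm high, bolt heads to 34 mm.
- bracket: Loose L-shaped steel angle bracket, 0.6 to 0.95 kg. Origin at the centre of its foot's underside; x points from the upright to the foot's front edge, z up. Foot: flat plate 110 mm long (x), 60 wide (y), 12 thick. Upright: plate 8 mm thick, 60 wide, at the rear end (x -55 to -47 mm), up to 50 mm above the table, rear face flush with the foot's. It slides with under 10 N.
- foot_front (a point): middle of the lower front edge of the bracket's foot (bracket x = +55 mm). At the start it is 20 to 60 mm short of the mouth; the bracket is up to 20 mm beside the lane's centre line and turned up to 0.2 rad from it. Fully home it is at the stop's face.
- push_face (a point): middle of the flat rear face of the bracket (60 mm wide, 50 mm high), 25 mm above the table
- hammer: bystander: hand hammer lying on the table beyond the jig, about 0.25 m long
- disc: bystander: flat steel disc 96 mm across, 8 mm thick, on the robot's side of the jig; origin at the centre of its underside
- collar: bystander: dark steel collar, 72 mm outside, 40 mm bore, 22 mm high; origin at the centre of its underside
- carton: bystander: closed cardboard carton 130 x 90 x 50 mm, beyond the stop; origin at the centre of its underside
Mind the look-alikes: they are no part of the job. There is more than one size of the bracket; the one meant has the size given above. Of the things that look like the jig, take the one that is farthest from the robot's base at the start.

How it is judged:
By the outcome, as a careful person would: the job done as asked, in the order asked, and still so for the second after the job is handed in, with the robot touching nothing.
It also fails if it takes over 64 s, if anything falls off the work surface, if the arm or the gripper's body presses on something with over 40 N, if the wrist force passes 120 N, or if a joint passes its speed limit or range.

ROBOT

A 6-joint arm with a two-finger parallel gripper is mounted at the origin on the work surface. World frame = base frame: x ahead of the robot, y to its left, z up, the work surface at z = 0. Lengths are in m, angles in rad, forces in N, time in s.
With the tool pointing down it reaches from about 0.275 to 0.85 m from the base axis. Payload 19 kg.
Tool frame: the origin (TCP) lies midway between the tips of the shut fingers; the grasp point (between the pads) lies 19 mm behind it; z points along the fingers, y is the line along which they close (so a half turn about z gives the same grasp; the last joint's range is limited). The gripper opens to 85 mm and grips with 20 to 120 N. Pads are 22 mm wide; open, the fingers measure 114 mm over their backs; the gripper's body (76 mm by 85 mm) begins 54 mm behind the grasp point. The pads swing forward as they close: fully open they stand 13 mm farther back than shut.
Start: joints at [-0.134, 0.15, 1.437, -0, 1.554, -0.134], TCP at [0.575, -0, 0.231] pointing down, gripper open.
Joint ranges: [-2.8, 2.8], [-0.68, 2.1], [0.12, 2.68], [-1.39, 4.53], [0.16, 2.79], [-2.81, 2.81]. Speed limits (rad/s): [1.89, 1.89, 2.22, 3.01, 3.01, 3.01].

INTERFACE

Orientations are given as a unit quaternion [w, x, y, z].
In Python, from bench import state, snapshot, sign_off gives the robot as it stands.
- The arm moves only by the tool apply_moves, never from a script. Its arguments are lists of equal length, an entry for each row: "slide": the shift along the tool's x, y, z in mm, a list of three; "delta_rot": the turn, a rotation vector about the tool's x, y, z in rad, a list of three. A call has 1 to 12 rows; each row is the pose to reach, as a shift and turn from the pose commanded when the call began, along the tool's axes at that moment; what a row does not reach only later rows make up. A row lasts 1/12 s, in which the tool goes at most 41.7 mm and 7.16 degrees, less where a joint would pass 70% of its speed; a pose out of reach is approached as far as the arm can. A call with a gripper value outside its range is refused whole. "fingers" is the finger opening in mm, from 0 to 85.4, set as the call begins (left out, the last holds). The fingers move at their own pace and stop on an object; "force" is the grip in N (left out, the last holds). Time passes only in rows, so rows that repeat a pose let the fingers close. It gives the time, the measured TCP pose, the force, the opening and the grip force at its end, in the units of the state.
- state(): the state, without advancing time (a new reading comes with each control period).
- snapshot(name): name is "scene" or "side" or "wrist"; returns a dict with "frame" (400x640x3 uint8, blue, green, red), "camera_matrix" (3x3 intrinsics, pixels), "eye" and "attitude" of the camera in the world; the wrist camera has in their place "hand_eye" (4x4, takes a point from camera to tool coordinates, whose origin is the TCP and whose axes are the flange's). Camera axes: x right, y up, looking along -z (the intrinsics and any distortion apply to the point x, -y, -z); pixel columns grow to the right and rows downward; lengths in m; the calibration is good to about 2 mm. A picture is of the moment at which its call begins: read the wrist's pose just before it. There is no depth.
- sign_off(): hands the job in; it is judged then, once.
The state is a dict: "t": time; "joint_pos": joint angles; "dq": joint speeds; "effort": joint torques, N m; "tool_pos": TCP position; "eef_rot": TCP orientation; "force": force on the tool from outside, world axes, zero at the start; "torque": the same for the moment, N m; "gripper_width": finger opening in m; "grasp_force": force on a finger pad.
Only numpy, scipy, OpenCV 4.12 (cv2) and the standard library are available. Lean on these libraries where they do the work, as an engineer would, in place of code of your own. Each camera call takes 0.05 s, during which the arm holds its last target. There are 200 camera calls.

## Working session

There is one attempt and no reset: what is moved stays moved. The work goes in short steps, Python scripts to look and compute and a tool call to move; the robot and the scene stay as the last step left them, time stands still between calls to the robot, and variables do not carry over. Pictures are saved under pics/ and viewed, at most 13 in all, crops included, and the job is handed in when it is done.

Besides the shell and the picture viewer there is one more tool, called after "Call:" in YAML: its name, and indented under it one key for each argument. apply_moves: Moves the arm, as the interface text tells. Its arguments: {"type":"object","properties":{"slide":{"type":"array","items":{"type":"array","items":{"type":"number"}}},"delta_rot":{"type":"array","items":{"type":"array","items":{"type":"number"}}},"fingers":{"type":"number"},"force":{"type":"number"}},"required":["slide","delta_rot"]}

```bash
mkdir -p pics; cat > h.py <<'E'
import numpy as np, cv2
from scipy.spatial.transform import Rotation as R
from bench import state, snapshot
def rot(q): return R.from_quat([q[1],q[2],q[3],q[0]]).as_matrix()
def att(a):
    a=np.array(a,float); return a if a.shape==(3,3) else rot(a)
def ray(s,uv,pose=None):
    K=np.array(s["camera_matrix"]); p=np.linalg.solve(K,[uv[0],uv[1],1.]); d=np.array([p[0],-p[1],-p[2]])
    if "eye" in s: return np.array(s["eye"]),att(s["attitude"])@d
    H=np.array(s["hand_eye"]); T=rot(pose["eef_rot"]); return T@H[:3,3]+pose["tool_pos"], T@H[:3,:3]@d
def onz(s,uv,z,pose=None):
    o,d=ray(s,uv,pose); return o+d*(z-o[2])/d[2]
def proj(s,X,pose=None):
    if "eye" in s: o,A=np.array(s["eye"]),att(s["attitude"])
    else:
        H=np.array(s["hand_eye"]);T=rot(pose["eef_rot"]);o=T@H[:3,3]+pose["tool_pos"];A=T@H[:3,:3]
    c=A.T@(np.array(X)-o); p=np.array(s["camera_matrix"])@[c[0],-c[1],-c[2]]; return p[:2]/p[2]
E
python3 - <<'E'
from h import *
print(state())
for n in ("scene","side","wrist"):
    s=snapshot(n); cv2.imwrite(f"pics/{n}0.png",s["frame"]); print(n,{k:v for k,v in s.items() if k!="frame"})
a=[cv2.imread(f"pics/{n}0.png") for n in("scene","side")]
E
```

```text
{'t': 0.0, 'joint_pos': array([-1.34024499e-01,  1.50950664e-01,  1.43801697e+00, -2.93839183e-06,
        1.55378100e+00, -1.33977119e-01]), 'dq': array([ 1.92500117e-04, -2.69704441e-05,  1.02193100e-03, -5.28580645e-04,
        3.44913837e-04, -1.00218066e-03]), 'effort': array([ 9.08163997e-05, -7.13061190e+01, -5.70858908e+01, -1.86872212e-04,
        9.14935896e-03,  2.21375326e-04]), 'tool_pos': array([ 5.74761108e-01, -2.63195490e-06,  2.30702580e-01]), 'eef_rot': array([-4.58750556e-04,  7.07123396e-01,  7.07089930e-01, -3.51603974e-04]), 'force': array([-0.70466301,  0.6806252 ,  0.22396905]), 'torque': array([0.04069411, 0.00667986, 0.00346644]), 'grasp_force': 0.0, 'gripper_width': 0.08566616567075765}
scene {'camera_matrix': array([[377.49009616,   0.        , 317.22836864],
       [  0.        , 377.49009616, 203.88164428],
       [  0.        ,   0.        ,   1.        ]]), 'eye': array([0.94063316, 0.53365369, 0.71806583]), 'attitude': array([0.3630114 , 0.11832062, 0.30793589, 0.8714347 ])}
side {'camera_matrix': array([[517.59494383,   0.        , 317.02884771],
       [  0.        , 517.59494383, 202.69880389],
       [  0.        ,   0.        ,   1.        ]]), 'eye': array([ 0.38774414, -0.66802355,  0.63592294]), 'attitude': array([ 0.88182087,  0.46206817, -0.049199  , -0.08040159])}
wrist {'camera_matrix': array([[322.15336032,   0.        , 317.76565291],
       [  0.        , 322.15336032, 197.15616718],
       [  0.        ,   0.        ,   1.        ]]), 'hand_eye': array([[ 4.53590764e-04,  9.48176279e-01,  3.17744455e-01,
         8.07091979e-02],
       [ 9.99999863e-01, -3.47469448e-04, -3.90654854e-04,
         1.16622886e-05],
       [-2.60003176e-04,  3.17744589e-01, -9.48176307e-01,
        -1.42854538e-01],
       [ 0.00000000e+00,  0.00000000e+00,  0.00000000e+00,
         1.00000000e+00]])}
```

View pics/scene0.png

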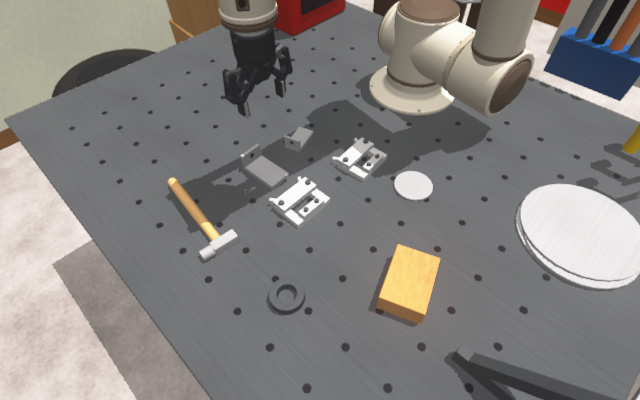

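View pics/side0.png

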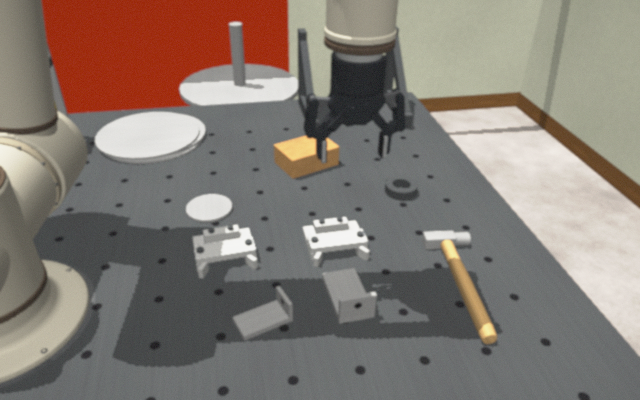

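View pics/wrist0.png

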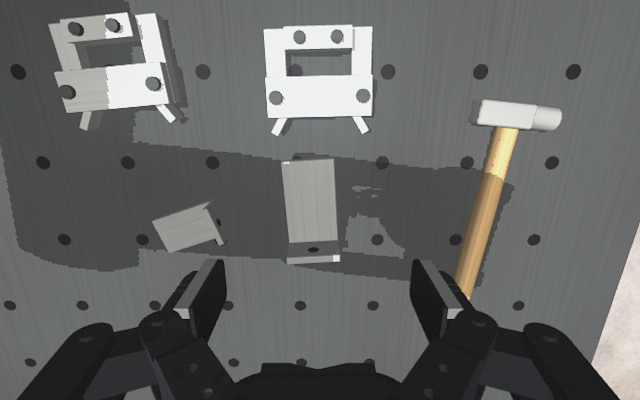

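The wrist view shows both jigs and brackets. The target jig is the right one (plate ~(318,95)), and the larger bracket is at ~(313,205) with its upright at the bottom. Next I'll take an enlarged crop to get corners.

```bash
python3 - <<'E'
from h import *
im=cv2.imread("pics/wrist0.png")
c=im[10:275,245:395]; c=np.clip(c.astype(float)*1.3,0,255).astype('u1')
c=cv2.resize(np.rot90(c),None,fx=3,fy=3,interpolation=cv2.INTER_CUBIC); c=np.ascontiguousarray(c)
cv2.imwrite("pics/crop.png",c); print(c.shape)
E
```

```text
(450, 795, 3)
```

View pics/crop.png

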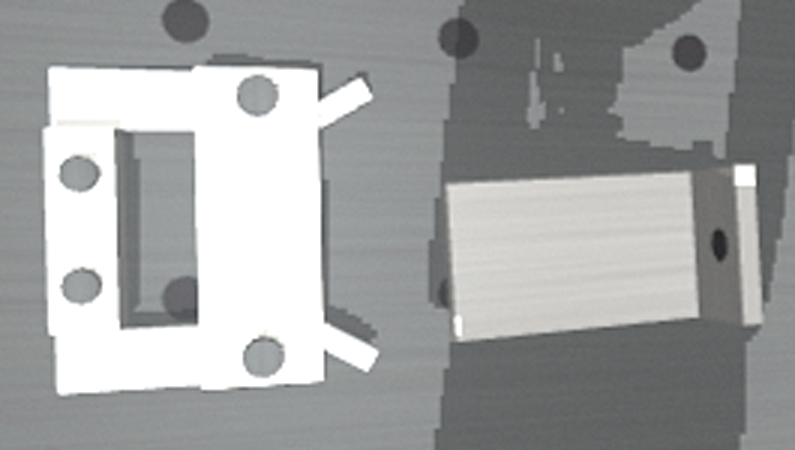

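```bash
cat >> h.py <<'E'
def yaw(d): return np.arctan2(d[1],d[0])
E
python3 - <<'E'
from h import *
p=state(); s=snapshot("wrist")
f=lambda cx,cy,z: onz(s,(394-((cy+.5)/3-.5), 10+(cx+.5)/3-.5),z,p)[:2]*1000
print("cam",ray(s,(300,200),p)[0])
J={k:f(*v) for k,v in dict(bfL=(320,68,.03),bfR=(324,381,.03),bbL=(194,67,.03),bbR=(201,390,.03),rL=(48,68,.016),rR=(57,395,.016)).items()}
B={k:f(*v) for k,v in dict(fL=(446,185,.012),fR=(456,342,.012),jL=(691,172,.012),jR=(698,318,.012),uL=(735,165,.05),uR=(742,325,.05),vL=(755,165,.05),vR=(762,325,.05)).items()}
for D in(J,B):
  for k,v in D.items(): print(k,v.round(1))
n=np.linalg.norm
print("bridge w",n(J['bfL']-J['bfR']),n(J['bbL']-J['bbR']),"len",n(J['bfL']-J['bbL']),"rail w",n(J['rL']-J['rR']))
print("brk w",n(B['fL']-B['fR']),n(B['jL']-B['jR']),n(B['vL']-B['vR']),"len",n(B['fL']-B['jL']))
m=lambda D,a,b:(D[a]+D[b])/2
jc=(m(J,'bfL','bfR')+m(J,'bbL','bbR'))/2; re=m(J,'rL','rR')
print("jig c",jc,"rail end",re, "hdg",[np.degrees(a) for a in (yaw(re-m(J,'bfL','bfR')),yaw(J['bfR']-J['bfL'])+np.pi/2,yaw(J['bbR']-J['bbL'])+np.pi/2,yaw(J['rR']-J['rL'])+np.pi/2)])
print("brk f",m(B,'fL','fR'),"rear",m(B,'vL','vR'),"hdg",np.degrees([yaw(m(B,'fL','fR')-m(B,'vL','vR')),yaw(m(B,'fL','fR')-m(B,'jL','jR')),yaw(B['fR']-B['fL'])+np.pi/2,yaw(B['vR']-B['vL'])+np.pi/2]))
E
```

```text
cam [0.57496111 0.08070224 0.37370376]
bfL [630.7  54.1]
bfR [522.3  52.7]
bbL [628.8  94.8]
bbR [521.3  92.6]
rL [628.3 140.6]
rR [519.8 137.9]
fL [591.7   6.1]
fR [532.    2.2]
jL [598.7 -96.4]
jR [538.3 -99.7]
uL [599.2 -96.1]
uR [539.  -99.1]
vL [ 599.3 -104.6]
vR [ 538.7 -107.6]
bridge w 108.366028620351 107.56006804904543 len 40.80467730913171 rail w 108.50069499931043
brk w 59.83308838580558 60.49272757666925 60.729042078663966 len 102.82119387881275
jig c [575.80084207  73.53670241] rail end [574.0370958 139.2678065] hdg [np.float64(91.6574122104703), np.float64(-89.25593239088386), np.float64(-88.81056200296693), np.float64(-88.56439459499487)]
brk f [561.87977994   4.19629191] rear [ 569.01454511 -106.09310085] hdg [ 93.70138133  93.68070741 -86.26636909 -87.11780372]
```

Target jig: centre (575.8, 73.5), heading ≈91.3°. Bracket: front (562, 4), heading ≈93.6°, about 13 mm left of the lane, so I'll first push it sideways with two fingers to align it, then push from the rear.

Call:
apply_moves:
  slide:
    - [-5, -6, 11]
    - [-10, -12, 22]
    - [-15, -18, 33]
    - [-20, -24, 44]
    - [-25, -30, 55]
    - [-30, -36, 66]
    - [-35, -42, 77]
    - [-40, -48, 88]
    - [-45, -54, 99]
    - [-50, -60, 110]
    - [-55, -65, 121]
    - [-57, -67, 131]
  delta_rot:
    - [0, 0, 0.12]
    - [0, 0, 0.24]
    - [0, 0, 0.36]
    - [0, 0, 0.48]
    - [0, 0, 0.6]
    - [0, 0, 0.72]
    - [0, 0, 0.84]
    - [0, 0, 0.96]
    - [0, 0, 1.08]
    - [0, 0, 1.2]
    - [0, 0, 1.32]
    - [0, 0, 1.44]
  fingers: 60

```text
t: 1.2
tool_pos: [0.5073, -0.0574, 0.0996]
eef_rot: [-0.0, 0.998, 0.062, -0.0]
force: [0.3, -0.5, -0.1]
gripper_width: 0.06
grasp_force: 0.0
```

Call:
apply_moves:
  slide:
    - [0, 0, 0]
    - [0, 0, 0]
    - [0, 0, 0]
  delta_rot:
    - [0, 0, 0.108]
    - [0, 0, 0.108]
    - [0, 0, 0.108]

```text
t: 1.45
tool_pos: [0.508, -0.057, 0.1003]
eef_rot: [-0.0, 1.0, 0.013, -0.0]
force: [0.9, 0.3, 0.6]
gripper_width: 0.0601
grasp_force: 0.0
```

```bash
python3 - <<'E'
from h import *
s=state(); print(s["tool_pos"],rot(s["eef_rot"]).round(3),s["gripper_width"],s["force"])
w=snapshot("side"); cv2.imwrite("pics/s1.png",cv2.resize(w["frame"][150:370,180:450],None,fx=2.5,fy=2.5))
E
```

```text
[ 0.50801025 -0.05702327  0.10034697] [[ 1.     0.026 -0.   ]
 [ 0.026 -1.     0.   ]
 [-0.    -0.    -1.   ]] 0.06005026167185901 [0.8577674  0.294004   0.62806126]
```

View pics/s1.png

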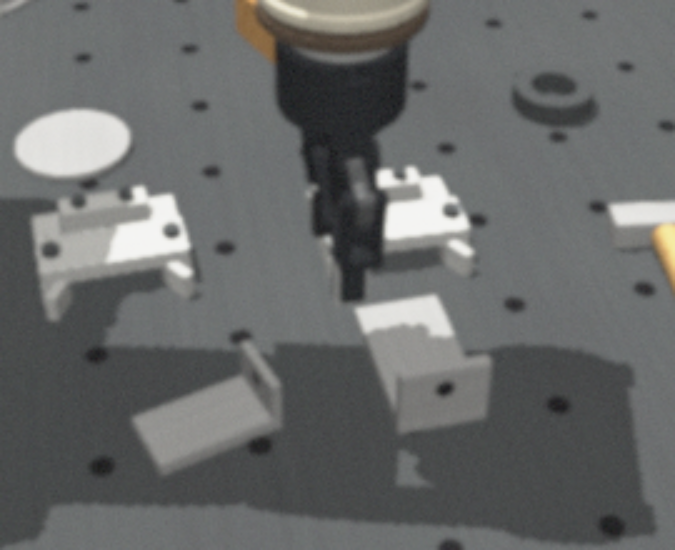

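The fingers sit above the gap between the two brackets, and the gap is clear. Next I descend and push sideways, final TCP x about 537.

Call:
apply_moves:
  slide:
    - [0, 0, 15]
    - [0, 0, 30]
    - [0, 0, 45]
    - [0, 0, 60]
    - [0, 0, 72]
    - [0, 0, 82]
    - [0, 0, 90]
    - [0, 0, 95]
    - [0, 0, 98]
    - [0, 0, 98]
  delta_rot:
    - [0, 0, 0]
    - [0, 0, 0]
    - [0, 0, 0]
    - [0, 0, 0]
    - [0, 0, 0]
    - [0, 0, 0]
    - [0, 0, 0]
    - [0, 0, 0]
    - [0, 0, 0]
    - [0, 0, 0]

```text
t: 2.33
tool_pos: [0.5079, -0.057, 0.002]
eef_rot: [-0.0, 1.0, 0.012, -0.0]
force: [0.5, -0.2, -0.7]
gripper_width: 0.0603
grasp_force: 0.0
```

Call:
apply_moves:
  slide:
    - [2, 0, 0]
    - [4, 0, 0]
    - [6, 0, 0]
    - [8, 0, 0]
    - [10, 0, 0]
    - [12, 0, 0]
    - [14, 0, 0]
    - [16, 0, 0]
    - [18, 0, 0]
    - [20, 0, 0]
    - [20, 0, 0]
  delta_rot:
    - [0, 0, 0]
    - [0, 0, 0]
    - [0, 0, 0]
    - [0, 0, 0]
    - [0, 0, 0]
    - [0, 0, 0]
    - [0, 0, 0]
    - [0, 0, 0]
    - [0, 0, 0]
    - [0, 0, 0]
    - [0, 0, 0]

```text
t: 3.25
tool_pos: [0.5277, -0.0564, 0.0021]
eef_rot: [-0.0, 1.0, 0.011, -0.001]
force: [-4.3, 0.3, 2.2]
gripper_width: 0.0601
grasp_force: 1.5
```

```bash
python3 - <<'E'
from h import *
s=state(); print(s["tool_pos"],s["gripper_width"],s["force"])
w=snapshot("side")["frame"][220:350,200:400]; v=snapshot("wrist")["frame"]
w=cv2.resize(w,(554,360)); v=cv2.resize(v,(0,0),fx=.6,fy=.6)
o=np.zeros((600,560,3),'u1'); o[:360,:554]=w; o[360:600,:384]=v; cv2.imwrite("pics/s2.png",o)
E
```

```text
[ 0.52769215 -0.05642256  0.00209076] 0.060135642751509184 [-4.2731586   0.3111608   2.21564814]
```

View pics/s2.png

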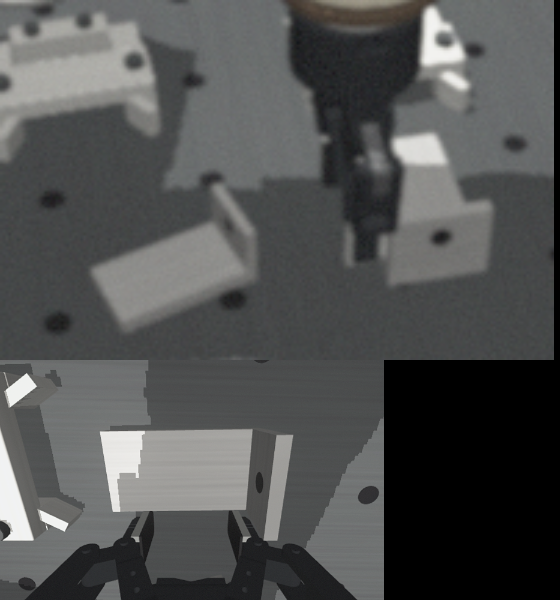

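The bracket is aligned with the two fingers (4 N contact). I'll push the remaining ~10 mm, back off, raise and measure.

Call:
apply_moves:
  slide:
    - [2, 0, 0]
    - [4, 0, 0]
    - [6, 0, 0]
    - [8, 0, 0]
    - [10, 0, 0]
    - [10, 0, 0]
    - [4, 0, 0]
    - [-4, 0, 0]
    - [-14, 0, 0]
    - [-14, 0, 0]
  delta_rot:
    - [0, 0, 0]
    - [0, 0, 0]
    - [0, 0, 0]
    - [0, 0, 0]
    - [0, 0, 0]
    - [0, 0, 0]
    - [0, 0, 0]
    - [0, 0, 0]
    - [0, 0, 0]
    - [0, 0, 0]

```text
t: 4.18
tool_pos: [0.512, -0.0568, 0.0022]
eef_rot: [-0.0, 1.0, 0.011, -0.0]
force: [-0.3, 0.1, 0.2]
gripper_width: 0.0598
grasp_force: 0.0
```

Call:
apply_moves:
  slide:
    - [0, 0, -15]
    - [0, 0, -35]
    - [0, 0, -60]
    - [0, 5, -90]
    - [0, 15, -120]
    - [0, 25, -140]
    - [5, 35, -140]
    - [15, 45, -140]
    - [25, 55, -140]
    - [35, 65, -140]
    - [45, 75, -140]
    - [50, 80, -140]
  delta_rot:
    - [0, 0, 0]
    - [0, 0, -0.12]
    - [0, 0, -0.24]
    - [0, 0, -0.36]
    - [0, 0, -0.48]
    - [0, 0, -0.6]
    - [0, 0, -0.72]
    - [0, 0, -0.84]
    - [0, 0, -0.96]
    - [0, 0, -1.08]
    - [0, 0, -1.2]
    - [0, 0, -1.32]
  fingers: 25

```text
t: 5.18
tool_pos: [0.5664, -0.1368, 0.1423]
eef_rot: [0.0, 0.781, 0.624, 0.0]
force: [-0.6, -0.9, 0.8]
gripper_width: 0.0251
grasp_force: 0.0
```

Call:
apply_moves:
  slide:
    - [0, 0, 0]
    - [0, 0, 0]
    - [0, 0, 0]
    - [0, 0, 0]
  delta_rot:
    - [0, 0, -0.12]
    - [0, 0, -0.228]
    - [0, 0, -0.228]
    - [0, 0, -0.228]

```text
t: 5.52
tool_pos: [0.5656, -0.1358, 0.1423]
eef_rot: [0.0, 0.708, 0.706, 0.0]
force: [-0.5, 0.9, -0.2]
gripper_width: 0.0248
grasp_force: 0.0
```

```bash
python3 - <<'E'
from h import *
s=state(); print(s["tool_pos"],rot(s["eef_rot"]).round(3),s["gripper_width"],s["force"])
w=snapshot("wrist")["frame"]; cv2.imwrite("pics/w2.png",w)
cv2.imwrite("pics/w2c.png",cv2.resize(w[0:400,150:490],None,fx=1.5,fy=1.5,interpolation=cv2.INTER_CUBIC))
E
```

```text
[ 0.56563301 -0.13575597  0.14234696] [[ 0.004  1.     0.   ]
 [ 1.    -0.004 -0.   ]
 [-0.     0.    -1.   ]] 0.024765203427889588 [-0.53475945  0.94856857 -0.20002868]
```

View pics/w2c.png

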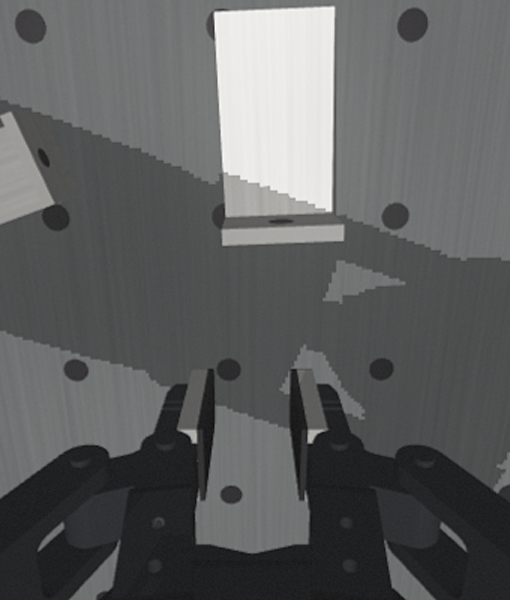

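```bash
python3 - <<'E'
from h import *
p=state(); s=snapshot("wrist")
f=lambda cx,cy,z: onz(s,(150+(cx+.5)/1.5-.5,(cy+.5)/1.5-.5),z,p)[:2]*1000
jc=np.array([575.8,73.5]); a=np.radians(91.3); h=np.array([np.cos(a),np.sin(a)]); l=np.array([-h[1],h[0]])
P={}
for k,v in dict(fL=(215,11,.012),fR=(334,6,.012),vL=(222,245,.05),vR=(344,240,.05),uL=(222,232,.05),uR=(344,226,.05)).items():
    q=f(*v); P[k]=q; print(k,q.round(1),"jig",((q-jc)@h).round(1),((q-jc)@l).round(1))
m=(P['fL']+P['fR'])/2-(P['vL']+P['vR'])/2; print(np.degrees(yaw(m)),np.degrees(yaw(P['fR']-P['fL']))+90,np.degrees(yaw(P['vR']-P['vL']))+90)
E
```

```text
fL [548.    3.2] jig -69.7 29.4
fR [607.1   5.1] jig -69.1 -29.7
vL [ 551.1 -107.1] jig -180.0 28.8
vR [ 611.4 -104.8] jig -179.1 -31.6
uL [ 551.2 -100.6] jig -173.5 28.5
uR [611.  -97.9] jig -172.1 -31.3
91.93579278161754 91.90741856391274 92.16773385474737
```

Bracket is now centred to about 1 mm and within 0.6° of the lane heading. I'll descend behind its rear face and push along the lane.

Call:
apply_moves:
  slide:
    - [1, 5, 10]
    - [3, 15, 25]
    - [3, 15, 45]
    - [3, 15, 65]
    - [3, 15, 85]
    - [3, 15, 105]
    - [3, 15, 120]
    - [3, 15, 128]
    - [3, 15, 132]
    - [3, 15, 132]
  delta_rot:
    - [0, 0, -0.027]
    - [0, 0, -0.027]
    - [0, 0, -0.027]
    - [0, 0, -0.027]
    - [0, 0, -0.027]
    - [0, 0, -0.027]
    - [0, 0, -0.027]
    - [0, 0, -0.027]
    - [0, 0, -0.027]
    - [0, 0, -0.027]

```text
t: 6.45
tool_pos: [0.5806, -0.1326, 0.0096]
eef_rot: [-0.0, 0.698, 0.717, -0.0]
force: [0.3, 0.4, -0.7]
gripper_width: 0.025
grasp_force: 0.0
```

Call:
apply_moves:
  slide:
    - [4, 0, 0]
    - [8, 0, 0]
    - [12, 0, 0]
    - [15, 0, 0]
    - [18, 0, 0]
    - [22, 0, 0]
    - [26, 0, 0]
    - [30, 0, 0]
    - [34, 0, 0]
    - [38, 0, 0]
    - [42, 0, 0]
    - [45, 0, 0]
  delta_rot:
    - [0, 0, 0]
    - [0, 0, 0]
    - [0, 0, 0]
    - [0, 0, 0]
    - [0, 0, 0]
    - [0, 0, 0]
    - [0, 0, 0]
    - [0, 0, 0]
    - [0, 0, 0]
    - [0, 0, 0]
    - [0, 0, 0]
    - [0, 0, 0]

```text
t: 7.45
tool_pos: [0.58, -0.088, 0.0109]
eef_rot: [0.001, 0.698, 0.717, -0.0]
force: [0.3, -5.4, 3.6]
gripper_width: 0.0249
grasp_force: 3.8
```

```bash
python3 - <<'E'
from h import *
s=state(); print(s["tool_pos"],rot(s["eef_rot"]).round(3),s["force"])
w=snapshot("wrist")["frame"]; cv2.imwrite("pics/w3.png",w)
c=cv2.resize(w[0:250,180:460],None,fx=2.4,fy=2.4,interpolation=cv2.INTER_CUBIC); cv2.imwrite("pics/w3c.png",c)
E
```

```text
[ 0.57997048 -0.08799929  0.01092632] [[-0.027  1.     0.001]
 [ 1.     0.027 -0.001]
 [-0.001  0.001 -1.   ]] [ 0.32786307 -5.35770272  3.60204515]
```

View pics/w3c.png

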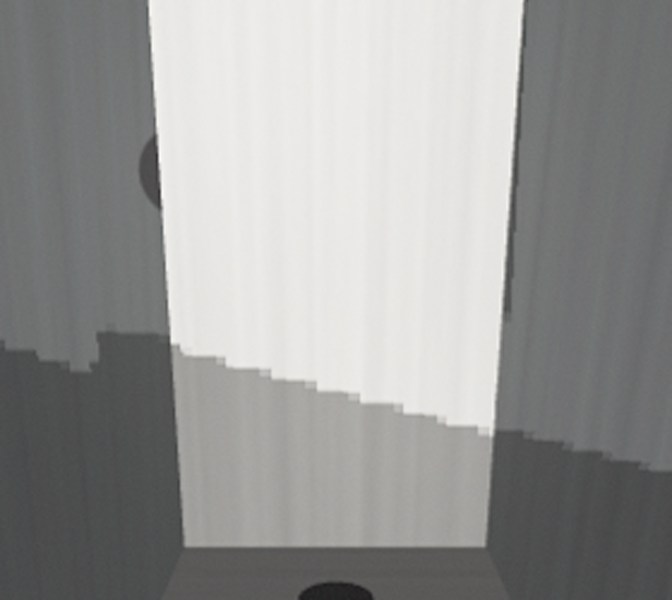

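The bracket is centred and square on the fingers (side edges at crop columns 150–522 top, 183–487 bottom). Its front is at the mouth, so I'll keep pushing and watch the force.

Call:
apply_moves:
  slide:
    - [3, 0, 0]
    - [6, 0, 0]
    - [9, 0, 0]
    - [12, 0, 0]
    - [15, 0, 0]
    - [18, 0, 0]
    - [21, 0, 0]
    - [24, 0, 0]
    - [27, 0, 0]
    - [30, 0, 0]
  delta_rot:
    - [0, 0, 0.003]
    - [0, 0, 0.003]
    - [0, 0, 0.003]
    - [0, 0, 0.003]
    - [0, 0, 0.003]
    - [0, 0, 0.003]
    - [0, 0, 0.003]
    - [0, 0, 0.003]
    - [0, 0, 0.003]
    - [0, 0, 0.003]

```text
t: 8.33
tool_pos: [0.5792, -0.0582, 0.0109]
eef_rot: [0.001, 0.699, 0.716, -0.0]
force: [-0.3, -7.8, 3.4]
gripper_width: 0.0253
grasp_force: 3.6
```

```bash
python3 - <<'E'
from h import *
s=state(); print(s["tool_pos"],rot(s["eef_rot"])[:2,0].round(3),s["force"])
w=snapshot("scene"); cv2.imwrite("pics/c4.png",cv2.resize(w["frame"][120:250,210:370],None,fx=4,fy=4,interpolation=cv2.INTER_CUBIC))
E
```

```text
[ 0.57919015 -0.05823672  0.0109378 ] [-0.024  1.   ] [-0.25569099 -7.78700013  3.38572084]
```

View pics/c4.png

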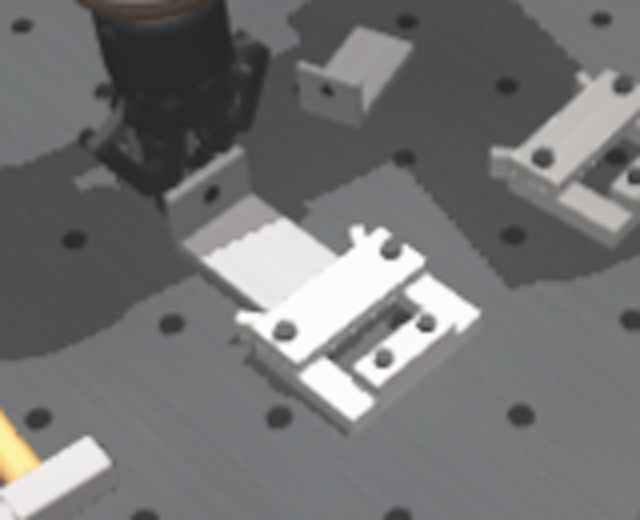

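The foot is passing between the cheeks, level and centred. About 56 mm remains.

Call:
apply_moves:
  slide:
    - [4, 0, 0]
    - [8, 0, 0]
    - [12, 0, 0]
    - [16, 0, 0]
    - [20, 0, 0]
    - [24, 0, 0]
    - [28, 0, 0]
    - [32, 0, 0]
    - [36, 0, 0]
    - [40, 0, 0]
    - [43, 0, 0]
    - [46, 0, 0]
  delta_rot:
    - [0, 0, 0]
    - [0, 0, 0]
    - [0, 0, 0]
    - [0, 0, 0]
    - [0, 0, 0]
    - [0, 0, 0]
    - [0, 0, 0]
    - [0, 0, 0]
    - [0, 0, 0]
    - [0, 0, 0]
    - [0, 0, 0]
    - [0, 0, 0]

```text
t: 9.38
tool_pos: [0.5781, -0.0122, 0.0109]
eef_rot: [0.001, 0.699, 0.716, -0.0]
force: [0.5, -7.4, 5.0]
gripper_width: 0.0248
grasp_force: 3.3
```

Call:
apply_moves:
  slide:
    - [1, 0, 0]
    - [2, 0, 0]
    - [3, 0, 0]
    - [4, 0, 0]
    - [5, 0, 0]
    - [6, 0, 0]
    - [6, 0, 0]
  delta_rot:
    - [0, 0, 0]
    - [0, 0, 0]
    - [0, 0, 0]
    - [0, 0, 0]
    - [0, 0, 0]
    - [0, 0, 0]
    - [0, 0, 0]

```text
t: 9.97
tool_pos: [0.5779, -0.0062, 0.0109]
eef_rot: [0.001, 0.699, 0.716, 0.0]
force: [-0.0, -6.0, 4.2]
gripper_width: 0.0252
grasp_force: 2.4
```

Call:
apply_moves:
  slide:
    - [0.5, 0, 0]
    - [1, 0, 0]
    - [1.5, 0, 0]
    - [2, 0, 0]
  delta_rot:
    - [0, 0, 0]
    - [0, 0, 0]
    - [0, 0, 0]
    - [0, 0, 0]

```text
t: 10.3
tool_pos: [0.5779, -0.0044, 0.0109]
eef_rot: [0.001, 0.699, 0.715, -0.0]
force: [-0.0, -7.7, 4.1]
gripper_width: 0.0251
grasp_force: 3.9
```

Not yet at the stop, going on gently.

Call:
apply_moves:
  slide:
    - [0.5, 0, 0]
    - [1, 0, 0]
    - [1.5, 0, 0]
    - [2, 0, 0]
    - [2, 0, 0]
  delta_rot:
    - [0, 0, 0]
    - [0, 0, 0]
    - [0, 0, 0]
    - [0, 0, 0]
    - [0, 0, 0]

```text
t: 10.72
tool_pos: [0.5778, -0.0023, 0.0109]
eef_rot: [0.001, 0.699, 0.716, -0.0]
force: [0.5, -7.1, 5.0]
gripper_width: 0.0252
grasp_force: 3.5
```

Call:
apply_moves:
  slide:
    - [0.5, 0, 0]
    - [1, 0, 0]
    - [1, 0, 0]
  delta_rot:
    - [0, 0, 0]
    - [0, 0, 0]
    - [0, 0, 0]

```text
t: 10.97
tool_pos: [0.5778, -0.0013, 0.0109]
eef_rot: [0.001, 0.699, 0.716, 0.0]
force: [-0.1, -7.7, 4.8]
gripper_width: 0.0245
grasp_force: 3.5
```

Call:
apply_moves:
  slide:
    - [0.5, 0, 0]
    - [1, 0, 0]
    - [1, 0, 0]
  delta_rot:
    - [0, 0, 0]
    - [0, 0, 0]
    - [0, 0, 0]

```text
t: 11.22
tool_pos: [0.5778, -0.0009, 0.0109]
eef_rot: [0.001, 0.699, 0.716, -0.0]
force: [-1.0, -13.8, 3.6]
gripper_width: 0.0247
grasp_force: 6.5
```

```bash
python3 - <<'E'
from h import *
s=state(); print(s["tool_pos"],s["force"])
w=snapshot("scene"); cv2.imwrite("pics/c5.png",cv2.resize(w["frame"][150:235,240:340],None,fx=6,fy=6,interpolation=cv2.INTER_CUBIC))
E
```

```text
[ 0.57779873 -0.00093549  0.0109142 ] [ -0.96700457 -13.81347843   3.60343354]
```

View pics/c5.png

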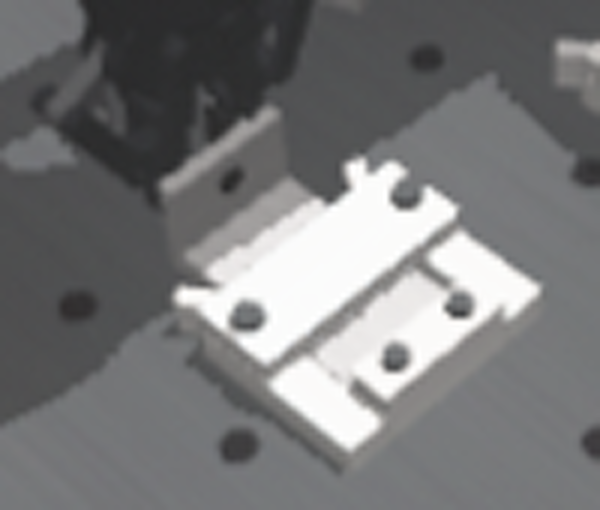

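The force jumped to 14 N and the foot now fills the lane up to the stop (~(400,300) in the crop). One more slight press to square it.

Call:
apply_moves:
  slide:
    - [0.5, 0, 0]
    - [0.5, 0, 0]
    - [0.5, 0, 0]
  delta_rot:
    - [0, 0, 0]
    - [0, 0, 0]
    - [0, 0, 0]

```text
t: 11.52
tool_pos: [0.5778, -0.0009, 0.0109]
eef_rot: [0.001, 0.699, 0.715, -0.001]
force: [0.2, -18.6, 3.9]
gripper_width: 0.0247
grasp_force: 8.5
```

Call:
apply_moves:
  slide:
    - [0.3, 0, 0]
    - [0.3, 0, 0]
    - [0.3, 0, 0]
  delta_rot:
    - [0, 0, 0]
    - [0, 0, 0]
    - [0, 0, 0]

```text
t: 11.77
tool_pos: [0.5778, -0.0009, 0.0109]
eef_rot: [0.001, 0.699, 0.715, -0.001]
force: [-0.5, -19.6, 4.5]
gripper_width: 0.025
grasp_force: 9.9
```

```bash
python3 -c "
from h import *
s=state(); print(s['tool_pos'],s['force'],s['torque'],rot(s['eef_rot'])[:2,0])"
```

```text
[ 0.57776392 -0.00093099  0.01092452] [ -0.47417172 -19.60732649   4.53119331] [-2.91650140e+00  7.52944905e-02  2.31195493e-03] [-0.02364549  0.99971539]
```

It's solid against the stop with zero yaw moment. Backing straight off, then up.

Call:
apply_moves:
  slide:
    - [-1, 0, 0]
    - [-3, 0, 0]
    - [-8, 0, 0]
    - [-16, 0, 0]
    - [-26, 0, 0]
    - [-40, 0, 0]
    - [-50, 0, -15]
    - [-60, 0, -40]
    - [-65, 0, -70]
    - [-65, 0, -100]
    - [-65, 0, -130]
    - [-65, 0, -130]
  delta_rot:
    - [0, 0, 0]
    - [0, 0, 0]
    - [0, 0, 0]
    - [0, 0, 0]
    - [0, 0, 0]
    - [0, 0, 0]
    - [0, 0, 0]
    - [0, 0, 0]
    - [0, 0, 0]
    - [0, 0, 0]
    - [0, 0, 0]
    - [0, 0, 0]

```text
t: 12.77
tool_pos: [0.5808, -0.0657, 0.1463]
eef_rot: [0.003, 0.699, 0.715, 0.002]
force: [-0.3, 0.3, 1.1]
gripper_width: 0.025
grasp_force: 0.0
```

```bash
python3 - <<'E'
from h import *
s=state(); print(s["tool_pos"],s["force"])
w=snapshot("wrist")["frame"]; cv2.imwrite("pics/w6.png",cv2.resize(w[0:240,200:440],None,fx=2.5,fy=2.5,interpolation=cv2.INTER_CUBIC))
E
```

```text
[ 0.58083643 -0.06572672  0.14629144] [-0.2993654   0.27515328  1.1462752 ]
```

View pics/w6.png

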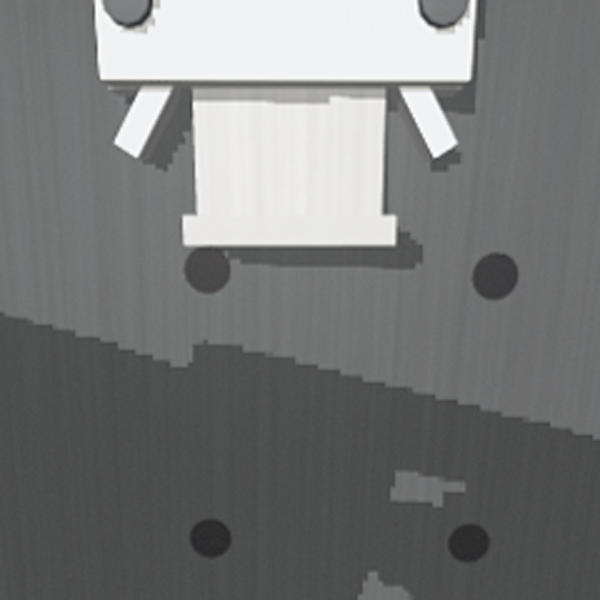

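The bracket sits square: its upright edge (row ~245) is parallel to the bridge edge (row ~80), and it is centred between the cheeks. The arm is clear, so I'm handing in.

```bash
python3 -c "
from bench import sign_off; print(sign_off())"
```

```text
the job is handed in; nothing more can be done
None
```

The bracket is pushed home squarely against the stop under the bridge of the farther jig, the arm is backed off, and the job is handed in at about 13 s; no verdict was returned.

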